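# Feed a leg foot through the check gate of the boring trough

### The arm

A 6-joint arm with a two-finger parallel gripper is mounted at the origin on the work surface. World frame = base frame: x ahead of the robot, y to its left, z up, the work surface at z = 0. Lengths are in mm, angles in degrees, forces in N, time in s.
With the tool pointing down it reaches from about 300 to 850 mm from the base axis. Payload 4.2 kg.
Tool frame: the origin (TCP) lies at the very end of the fingers, on their centre line; the grasp point (between the pads) lies 19 mm behind it (env.grip_point_offset is the distance from the TCP to the grasp point, in mm); z points along the fingers, y is the line along which they close (so a half turn about z gives the same grasp; the last joint's range is limited). The gripper opens to 91 mm and grips with 3 to 60 N. Pads are 32 mm wide; open, the fingers measure 118 mm over their backs; the gripper's body (76 mm by 178 mm) begins 60 mm behind the grasp point.
Start: joints at [-70.474, 18.312, 89.639, -0, 72.044, -1.146], TCP at [202.992, -537.994, 213.976] pointing down, gripper open.
Joint ranges: [-177.97, 177.97], [-48.28, 115.42], [12.27, 149.76], [-77.06, 257.06], [2.81, 150.46], [-146.56, 146.56]. Speed limits (degrees/s): [147.25, 147.25, 180, 180, 180, 180].

### API

Orientations are given as [roll, pitch, yaw] about the fixed x, y, z axes, in that order (R = Rz(yaw) Ry(pitch) Rx(roll)).
In Python, from workcell import env gives the robot as it stands. The module is installed in compiled form; this text tells all that it offers.
- The arm moves only by the tool arm_command, never from a script. Its argument "rows" is a list of rows, each an object with "delta_pos": the shift along the tool's x, y, z in mm, a list of three; "roll": the turn about the tool's z in units of 5 degrees (1.0 is 5 degrees); "jaw": the opening in per cent of the stroke, from 0 (shut) to 100 (fully open). A call has 1 to 20 rows; each row is the pose to reach, as a shift and turn from the pose commanded when the call began, along the tool's axes at that moment; what a row does not reach only later rows make up. A row lasts 1/12 s, in which the tool goes at most 41.7 mm and 7.16 degrees, less where a joint would pass 70% of its speed; a pose out of reach is approached as far as the arm can. A call with a gripper value outside its range is refused whole. The fingers move at their own pace and stop on an object; "squeeze" is the grip in N (left out, the last holds). Time passes only in rows, so rows that repeat a pose let the fingers close. It gives the time, the measured TCP pose, the force, the opening and the grip force at its end, in the units of the state.
- env.state(): the state, without advancing time (a new reading comes with each control period).
- env.grab_frame(name): name is "scene" or "top" or "wrist"; returns a dict with "img" (400x640x3 uint8, blue, green, red), "z_map" (400x640 float32, mm along the optical axis (not along the pixel's ray), 0 where there is no reading), "fov_y" (degrees; the focal length in pixels is half the picture's height over the tangent of half this angle, whatever the lens; pixels are square), "cx", "cy" (the principal point, pixels), "dist" ([k1, k2, p1, p2, k3] as OpenCV has them; the pictures are not rectified), "R" (3x3) and "t" (3): a world point X has camera coordinates R X + t; the wrist camera has in their place "T_tool_cam" (4x4, takes a point from camera to tool coordinates, whose origin is the TCP and whose axes are the flange's). Camera axes: x right, y down, z forward; pixel columns grow to the right and rows downward; lengths in mm; the calibration is good to about 2 mm. A picture is of the moment at which its call begins: read the wrist's pose just before it.
- env.job_done(): hands the job in; it is judged then, once.
The state is a dict: "time_s": time; "qpos": joint angles; "qvel": joint speeds; "effort": joint torques, N m; "ee_pos": TCP position; "ee_rot": TCP orientation; "force": force on the tool from outside, world axes, zero at the start; "torque": the same for the moment, N m; "gripper_width": finger opening in mm; "gripper_force": force on a finger pad.
Only numpy, scipy, OpenCV 4.12 (cv2) and the standard library are available. Lean on these libraries where they do the work, as an engineer would, in place of code of your own. Each camera call takes 0.05 s, during which the arm holds its last target. There are 200 camera calls.

### The job

Lay the square table-leg foot in the open infeed of the feed trough, round tenon towards the gate, then push it along the trough through the sprung swing gate and under the green hood until its tenon is home on the hidden sprung stop. Press it home gently, just firmly enough that the stop gives a little under the push, then lift away so that the gate is left fully shut behind the foot. Leave the other things on the bench where they are.

Things in the scene. Friction and masses are not known exactly. Their poses are not given: they have to be found in the camera images.
- leg_foot: Beech table-leg foot, 0.08 to 0.15 kg, loose on the bench: a square part 80 mm long (x), 40 mm wide (y), 40 mm high (z), with a round tenon 20 mm in diameter, 25 mm long, in the middle of its +x end face. Origin: centre of the underside of the square part; the rear face is at x = -40 mm and the tenon's tip at x = 65 mm.
- tenon_tip (a point): Centre of the tenon's end face on the foot (65 mm ahead of its origin, 20 mm above its underside).
- feeder: Feed trough fixed to the bench. Origin on the bench under the middle of the gate; +x = feed direction, z up. Floor plate 8 mm thick (top at z = 8 mm), x = -160 to 310 mm, 90 mm wide. Two low side walls along it: inner faces at y = -25 and 25 mm, 6 mm thick, tops at z = 22 mm. The infeed is the open part x < 0. From gate to hood it is open above.
- gate_middle (a point): Middle of the top edge of the shut gate, at x = 0, y = 0, z = 60 mm of the trough. The leaf spans z = 24 to 60 mm; its upright hinge is at y = 32 mm, its free edge at y = -22 mm. It stands between two posts 14 mm wide rising to z = 68 mm, at y = 34 to 48 mm and y = -41 to -27 mm of the trough, within 11 mm of x = 0.
- hood_mouth (a point): On the trough floor, on the middle line, at the open mouth of the green hood, 153 mm past the gate. The hood covers x = 153 to 308 mm of the trough: 70 mm wide inside, 86 mm outside, ceiling at z = 80 mm, top (with screws) at 89 mm. A motor on its +y side reaches out to y = 140 mm at x = 202 to 254 mm, below z = 71 mm.
- gate (a joint): Angle of the steel gate leaf: 0 shut, 1.5 rad fully open. The leaf is 54 mm long, 4 mm thick with an 8 mm rolled free edge. Opens only in the feed direction; a weak spring (0.03-0.075 N m) shuts it. It drags on the foot's side, snaps free when the rear face is 55 mm past x = 0, then leans on the pusher and shuts behind it: the pusher must leave upwards, for the leaf bars the way back.
- endstop: Carrier of the sprung stop, fixed under the hood at x = 295 mm, on the trough floor. Its rubber pad, on the middle line, faces the gate; its setting varies, unmeasured: the tenon meets it 205 to 243 mm past the gate; find it by feel. It gives from 3 N on, 1 mm per 3 N, solid after 12 mm. Home = 5 N or more for 0.2 s; over 15 N is too rough. Released, it sends the foot back a few mm: fine.
- plain_block: Plain rectangular beech block without a tenon, 95 x 40 x 30 mm high. Bystander, origin under its centre.
- round_foot: Turned round beech bun foot, 56 mm wide, 45 mm high. Bystander, origin under its centre.
- plane: Hand plane, 240 x 60 mm, about 105 mm high, 1.5 kg. Bystander.
- mallet: Wooden mallet lying flat, about 300 mm long, 60 mm high, its head towards its +x. Bystander.
- chisel0: Wood chisel lying flat, 250 mm long, 20 mm high. Bystander.
- chisel1: Another wood chisel, same size. Bystander.
- glue: White glue bottle, 60 mm wide, 170 mm high. Bystander.

How it is judged (in metres and radians):
On the way, in this order (a step that is already met when the one before it is completed fails the run):
1. the foot lies in the infeed, before the shut gate, tenon towards the gate (y of leg_foot in the frame of feeder between -0.008 and 0.008 m and z of leg_foot in the frame of feeder between 0.003 and 0.014 m and angle between leg_foot's own z axis and vertical below 0.15 rad and x of tenon_tip in the frame of feeder between -0.11 and 0.004 m and x of leg_foot in the frame of feeder between -0.17 and -0.055 m and value of joint gate below 0.12 rad), for 0.2 s.
2. the foot, lying in the trough, stands in the gate and holds it open (y of leg_foot in the frame of feeder between -0.008 and 0.008 m and z of leg_foot in the frame of feeder between 0.003 and 0.014 m and angle between leg_foot's own z axis and vertical below 0.15 rad and x of tenon_tip in the frame of feeder between 0.03 and 0.1 m and value of joint gate above 0.6 rad), for 0.05 s.
3. the foot is pressed on the sprung stop with at least 5 N (y of leg_foot in the frame of feeder between -0.008 and 0.008 m and z of leg_foot in the frame of feeder between 0.003 and 0.014 m and angle between leg_foot's own z axis and vertical below 0.15 rad and x of leg_foot in the frame of feeder above 0.133 m and contact force between leg_foot and endstop above 5 N), for 0.2 s.
At the end, for the whole second after the job is handed in: The foot lies at rest in the trough under the hood, upright (tilt under 0.15 rad) and within 8 mm of the middle line, its tenon ahead, its rear face at least 90 mm past the gate, after having been pressed on the stop; the gate is shut (under 0.08 rad) (y of leg_foot in the frame of feeder between -0.008 and 0.008 m and z of leg_foot in the frame of feeder between 0.003 and 0.014 m and angle between leg_foot's own z axis and vertical below 0.15 rad and x of leg_foot in the frame of feeder above 0.13 m and x of tenon_tip in the frame of feeder above 0.19 m and value of joint gate below 0.08 rad and linear speed of leg_foot below 0.02 m/s); the robot touches nothing.
It fails at once if the sprung stop is pushed with more than 15 N (contact force between leg_foot and endstop above 15 N).
It fails at once if the fingers push on the trough or its gate with more than 20 N (contact force between the fingers and feeder above 20 N).
It fails at once if another thing on the bench is moved more than 30 mm (distance of any of plain_block, round_foot, plane, mallet, chisel0, chisel1, glue from where it was at the start of the episode above 0.03 m).
It also fails if it takes over 67 s, if anything falls off the work surface, if the arm or the gripper's body presses on something with over 40 N, if the wrist force passes 120 N, or if a joint passes its speed limit or range.

## Working session

There is one attempt and no reset: what is moved stays moved. The work goes in short steps, Python scripts to look and compute and a tool call to move; the robot and the scene stay as the last step left them, time stands still between calls to the robot, and variables do not carry over. Pictures are saved under pics/ and viewed, at most 10 in all, crops included, and the job is handed in when it is done.

Besides the shell and the picture viewer there is one more tool, called after ">>>" by a JSON object that holds its "method" and its "body", one argument or row to a line. arm_command: Moves the arm, as the interface text tells. Its arguments: {"type":"object","properties":{"rows":{"type":"array"},"squeeze":{"type":"number"}},"required":["rows"]}

```bash
mkdir -p pics; cat > h.py <<'E'
import numpy as np, cv2
from workcell import env
from scipy.spatial.transform import Rotation as Ro
def cam(f):
    h=f["img"].shape[0]; F=h/2/np.tan(np.radians(f["fov_y"]/2))
    K=np.array([[F,0,f["cx"]],[0,F,f["cy"]],[0,0,1]]); return K,np.array(f["dist"],float)
def cloud(f,s=None):
    K,d=cam(f); h,w=f["z_map"].shape
    u,v=np.meshgrid(np.arange(w),np.arange(h))
    n=cv2.undistortPoints(np.stack([u,v],-1).reshape(-1,1,2).astype(np.float64),K,d).reshape(h,w,2)
    z=f["z_map"].astype(float)
    P=np.dstack([n[...,0]*z,n[...,1]*z,z])
    if "R" in f: return (P-np.array(f["t"]))@np.array(f["R"])
    T=np.array(f["T_tool_cam"]); P=P@T[:3,:3].T+T[:3,3]
    return P@Ro.from_euler('xyz',s["ee_rot"],degrees=True).as_matrix().T+np.array(s["ee_pos"])
E
python3 - <<'E'
from h import *
print(env.state())
for n in("top","scene"):
    f=env.grab_frame(n); cv2.imwrite(f"pics/{n}.png",f["img"]); P=cloud(f); np.save(n+".npy",P)
    print(n,f["R"],f["t"])
E
```

```text
{'time_s': 0.0, 'qpos': array([-7.04743853e+01,  1.83505238e+01,  8.97057292e+01, -7.52272929e-04,
        7.20444685e+01, -1.14606284e+00]), 'qvel': array([-0.06602097,  0.02393121,  0.01645782, -0.03170614,  0.062514  ,
        0.01437311]), 'effort': array([-3.08599061e-03, -4.12460876e+01, -2.31976461e+01,  7.25237187e-02,
        4.57431015e-02, -1.36434001e-04]), 'ee_pos': array([ 202.80844761, -537.50563685,  213.13607574]), 'ee_rot': array([-1.79899284e+02, -1.29947093e-03,  2.06719090e+01]), 'force': array([ 0.2814772 , -0.65533753, -0.4978286 ]), 'torque': array([-0.00240558, -0.02913697,  0.0294814 ]), 'gripper_force': 0.0, 'gripper_width': 91.21079942738872}
top [[-0.02296048 -0.99971726 -0.00618152]
 [-0.9812244   0.02371927 -0.19140551]
 [ 0.19149801  0.0016707  -0.98149158]] [  37.1315249   563.49708146 1515.67502523]
scene [[-0.68697463  0.72665478 -0.00622021]
 [ 0.52284172  0.48831014 -0.69870576]
 [-0.50468048 -0.48324532 -0.71538211]] [ 358.84528852 -257.41558172 1777.58632653]
```

View pics/top.png

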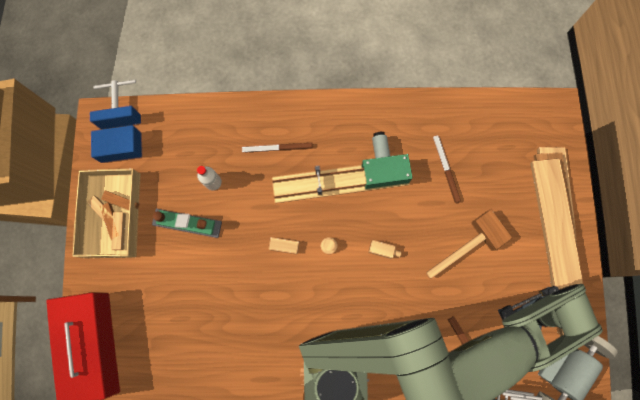

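View pics/scene.png

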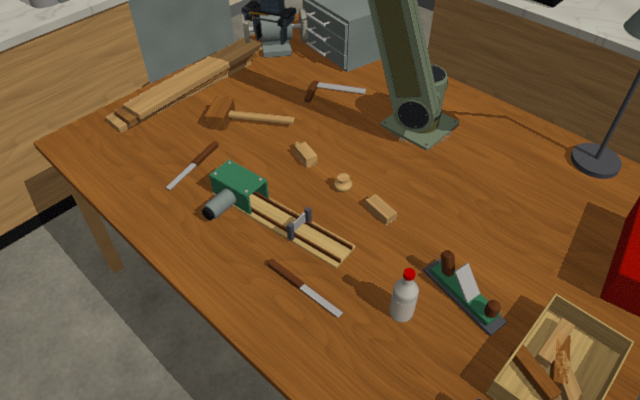

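The top view shows the foot at about (384,249) with its tenon to the right, and the trough running from (275,188), past the gate at (319,180), to the hood at (388,170). The block at (284,245) and the bun foot at (330,245) are bystanders.

```bash
python3 - <<'E'
from h import *
P=np.load("top.npy")
def rect(u0,u1,v0,v1,z0,z1,name):
    Q=P[v0:v1,u0:u1].reshape(-1,3); Q=Q[(Q[:,2]>z0)&(Q[:,2]<z1)]
    r=cv2.minAreaRect(Q[:,:2].astype(np.float32)); print(name,len(Q),Q.mean(0).round(1),Q[:,2].max().round(1),r); return Q
print("bench",np.median(P[205:230,300:400,2]))
rect(365,410,235,262,34,50,"foot top")
rect(365,410,235,262,12,50,"foot all")
rect(360,415,152,192,78,100,"hood")
rect(268,365,160,205,4,26,"trough")
g=rect(308,332,160,200,30,80,"gate"); print(g.round(0).tolist())
E
```

```text
bench -1.3513009020054652
foot top 267 [ 409.3 -164.7   39.5] 49.1 ((408.0059509277344, -170.33038330078125), (93.126220703125, 39.497249603271484), 76.671875)
foot all 343 [ 407.  -169.4   36.8] 49.1 ((407.0368347167969, -169.42453002929688), (119.34419250488281, 52.16685104370117), 65.7219009399414)
hood 1156 [ 668.3 -188.    84.9] 96.8 ((669.096435546875, -188.63845825195312), (87.80891418457031, 156.95138549804688), 7.295533180236816)
trough 1962 [642.5  40.3  10.3] 26.0 ((649.6089477539062, 50.59733581542969), (335.2005310058594, 157.79844665527344), 88.77098846435547)
gate 90 [643.7  42.1  59.3] 75.6 ((646.9851684570312, 33.1668701171875), (90.57183074951172, 35.066009521484375), 5.342386245727539)
[[689.0, 51.0, 71.0], [689.0, 48.0, 71.0], [689.0, 44.0, 69.0], [692.0, 41.0, 59.0], [686.0, 54.0, 68.0], [687.0, 51.0, 65.0], [686.0, 48.0, 69.0], [685.0, 44.0, 72.0], [686.0, 41.0, 68.0], [683.0, 51.0, 67.0], [683.0, 48.0, 67.0], [683.0, 44.0, 66.0], [682.0, 41.0, 70.0], [677.0, 51.0, 75.0], [680.0, 48.0, 65.0], [679.0, 44.0, 68.0], [678.0, 41.0, 71.0], [677.0, 38.0, 76.0], [677.0,
[... 804 characters left out ...]
 53.0], [623.0, 43.0, 41.0], [620.0, 39.0, 53.0], [623.0, 36.0, 41.0], [612.0, 46.0, 73.0], [614.0, 43.0, 65.0], [615.0, 39.0, 62.0], [614.0, 36.0, 65.0], [609.0, 46.0, 71.0], [612.0, 43.0, 58.0], [610.0, 39.0, 66.0], [610.0, 36.0, 68.0], [608.0, 46.0, 63.0], [606.0, 43.0, 69.0], [607.0, 39.0, 67.0], [606.0, 36.0, 69.0], [606.0, 33.0, 69.0], [614.0, 12.0, 31.0], [603.0, 46.0, 67.0], [604.0, 43.0, 65.0], [603.0, 39.0, 67.0], [603.0, 36.0, 67.0], [603.0, 33.0, 68.0], [600.0, 46.0, 66.0], [601.0, 43.0, 61.0], [602.0, 40.0, 59.0], [602.0, 36.0, 55.0], [602.0, 33.0, 58.0], [601.0, 46.0, 47.0], [601.0, 43.0, 48.0], [602.0, 40.0, 42.0], [603.0, 37.0, 35.0], [603.0, 33.0, 36.0], [601.0, 43.0, 31.0]]
```

>>> {"method": "arm_command", "body": {
  "rows": [
    {"delta_pos":[25,-20,0],"roll":-0.8,"jaw":100},
    {"delta_pos":[50,-42,0],"roll":-1.6,"jaw":100},
    {"delta_pos":[80,-67,0],"roll":-2.6,"jaw":100},
    {"delta_pos":[110,-92,0],"roll":-3.8,"jaw":100},
    {"delta_pos":[140,-118,0],"roll":-5,"jaw":100},
    {"delta_pos":[170,-143,0],"roll":-6.2,"jaw":100},
    {"delta_pos":[200,-169,0],"roll":-7.4,"jaw":100},
    {"delta_pos":[230,-195,0],"roll":-8.6,"jaw":100},
    {"delta_pos":[260,-220,0],"roll":-9.8,"jaw":100},
    {"delta_pos":[290,-246,0],"roll":-10.8,"jaw":100},
    {"delta_pos":[310,-263,0],"roll":-11.2,"jaw":100},
    {"delta_pos":[324,-275,0],"roll":-11.2,"jaw":100},
    {"delta_pos":[324,-275,0],"roll":-11.2,"jaw":100},
    {"delta_pos":[324,-275,0],"roll":-11.2,"jaw":100},
    {"delta_pos":[324,-275,0],"roll":-11.2,"jaw":100},
    {"delta_pos":[324,-275,0],"roll":-11.2,"jaw":100}
  ]
}}

```text
time_s: 1.43
ee_pos: [408.5, -167.2, 213.8]
ee_rot: [-180.0, 0.0, 76.6]
force: [-1.5, 0.3, 0.2]
gripper_width: 91.0
gripper_force: 0.0
```

```bash
python3 - <<'E'
from h import *
s=env.state(); f=env.grab_frame("wrist"); cv2.imwrite("pics/w1.png",f["img"]); P=cloud(f,s); np.save("w1.npy",P)
print(s["ee_pos"],s["ee_rot"],s["force"])
def fit(z0,z1,n):
    m=((P[...,2]>z0)&(P[...,2]<z1)&(abs(P[...,0]-409)<65)&(abs(P[...,1]+165)<75)).astype(np.uint8)
    k,l,st,c=cv2.connectedComponentsWithStats(m); i=1+st[1:,4].argmax(); Q=P[l==i]
    print(n,len(Q),Q.mean(0),cv2.minAreaRect(Q[:,:2].astype(np.float32)),c[i],st[i])
fit(36,46,"top"); fit(23,46,"all")
E
```

```text
[ 408.49241126 -167.19426052  213.79920018] [-1.79973311e+02  2.44402670e-02  7.65934241e+01] [-1.5379915   0.30373447  0.20523076]
top 1938 [ 412.45029641 -164.15528604   40.10906526] ((412.0151672363281, -165.58242797851562), (79.83679962158203, 40.030494689941406), 73.64168548583984) [327.36016512 181.68937049] [ 311  151   35   63 1938]
all 2162 [ 411.22968171 -168.25590271   38.89632646] ((408.48651123046875, -177.60397338867188), (104.89424133300781, 40.030494689941406), 73.64168548583984) [327.17946346 184.55319149] [ 311  150   35   78 2162]
```

View pics/w1.png

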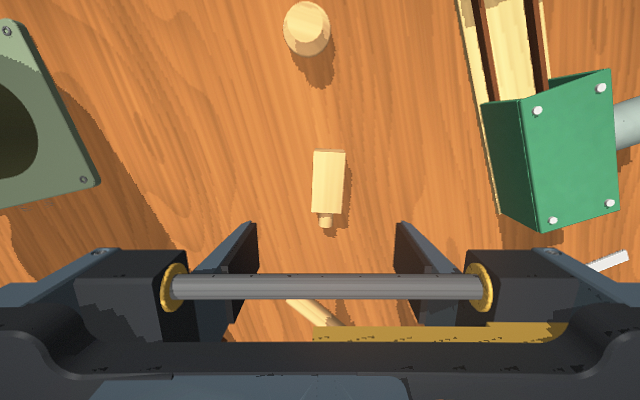

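The wrist view shows the foot at (328,182) between the fingers, tenon towards the gripper. The depth fit gives its centre at (412,-165.6) and its axis at 73.6°.

>>> {"method": "arm_command", "body": {
  "rows": [
    {"delta_pos":[2.4,3,20],"roll":0.6,"jaw":100},
    {"delta_pos":[2.4,3,50],"roll":0.6,"jaw":100},
    {"delta_pos":[2.4,3,80],"roll":0.6,"jaw":100},
    {"delta_pos":[2.4,3,110],"roll":0.6,"jaw":100},
    {"delta_pos":[2.4,3,140],"roll":0.6,"jaw":100},
    {"delta_pos":[2.4,3,165],"roll":0.6,"jaw":100},
    {"delta_pos":[2.4,3,182],"roll":0.6,"jaw":100},
    {"delta_pos":[2.4,3,191],"roll":0.6,"jaw":100},
    {"delta_pos":[2.4,3,196],"roll":0.6,"jaw":100},
    {"delta_pos":[2.4,3,196],"roll":0.6,"jaw":100},
    {"delta_pos":[2.4,3,196],"roll":0.6,"jaw":35},
    {"delta_pos":[2.4,3,196],"roll":0.6,"jaw":35},
    {"delta_pos":[2.4,3,196],"roll":0.6,"jaw":35},
    {"delta_pos":[2.4,3,196],"roll":0.6,"jaw":35},
    {"delta_pos":[2.4,3,196],"roll":0.6,"jaw":35},
    {"delta_pos":[2.4,3,196],"roll":0.6,"jaw":35},
    {"delta_pos":[2.4,3,196],"roll":0.6,"jaw":35},
    {"delta_pos":[2.4,3,196],"roll":0.6,"jaw":35}
  ],
  "squeeze": 25
}}

```text
time_s: 2.98
ee_pos: [412.5, -164.6, 18.0]
ee_rot: [-180.0, 0.0, 73.7]
force: [-1.2, 1.0, 0.9]
gripper_width: 40.7
gripper_force: 0.7
```

>>> {"method": "arm_command", "body": {
  "rows": [
    {"delta_pos":[0,0,0],"roll":0,"jaw":20},
    {"delta_pos":[0,0,0],"roll":0,"jaw":20},
    {"delta_pos":[0,0,0],"roll":0,"jaw":20},
    {"delta_pos":[0,0,-8],"roll":0,"jaw":20},
    {"delta_pos":[0,0,-20],"roll":0,"jaw":20},
    {"delta_pos":[0,0,-40],"roll":0,"jaw":20},
    {"delta_pos":[0,0,-60],"roll":0,"jaw":20},
    {"delta_pos":[0,0,-80],"roll":0,"jaw":20},
    {"delta_pos":[0,0,-100],"roll":0,"jaw":20},
    {"delta_pos":[0,0,-120],"roll":0,"jaw":20},
    {"delta_pos":[0,0,-140],"roll":0,"jaw":20},
    {"delta_pos":[0,0,-160],"roll":0,"jaw":20},
    {"delta_pos":[0,0,-175],"roll":0,"jaw":20},
    {"delta_pos":[0,0,-182],"roll":0,"jaw":20},
    {"delta_pos":[0,0,-182],"roll":0,"jaw":20}
  ]
}}

```text
time_s: 4.23
ee_pos: [413.3, -165.0, 201.6]
ee_rot: [179.8, 0.0, 73.7]
force: [0.2, 0.6, -1.9]
gripper_width: 39.9
gripper_force: 25.0
```

>>> {"method": "arm_command", "body": {
  "rows": [
    {"delta_pos":[10,7,0],"roll":-0.2,"jaw":20},
    {"delta_pos":[30,20,0],"roll":-0.6,"jaw":20},
    {"delta_pos":[55,36,0],"roll":-1.1,"jaw":20},
    {"delta_pos":[80,52,0],"roll":-1.6,"jaw":20},
    {"delta_pos":[105,69,0],"roll":-2.1,"jaw":20},
    {"delta_pos":[130,85,0],"roll":-2.6,"jaw":20},
    {"delta_pos":[155,101,0],"roll":-3.1,"jaw":20},
    {"delta_pos":[180,118,0],"roll":-3.6,"jaw":20},
    {"delta_pos":[205,134,0],"roll":-4.1,"jaw":20},
    {"delta_pos":[228,149,0],"roll":-4.5,"jaw":20},
    {"delta_pos":[243,159,0],"roll":-4.7,"jaw":20},
    {"delta_pos":[251,164,0],"roll":-4.7,"jaw":20},
    {"delta_pos":[251,164,0],"roll":-4.7,"jaw":20},
    {"delta_pos":[251,164,0],"roll":-4.7,"jaw":20},
    {"delta_pos":[251,164,0],"roll":-4.7,"jaw":20}
  ]
}}

```text
time_s: 5.48
ee_pos: [639.4, 29.5, 199.3]
ee_rot: [-179.9, 0.0, 97.1]
force: [-0.9, 0.3, -1.6]
gripper_width: 39.8
gripper_force: 25.0
```

```bash
python3 - <<'E'
from h import *
s=env.state(); f=env.grab_frame("wrist"); cv2.imwrite("pics/w2.png",f["img"]); P=cloud(f,s); np.save("w2.npy",P)
print(s["ee_pos"],s["ee_rot"])
# wall tops: band z 17..26 ; floor 5..12, downstream of world y>20
m=(P[...,1]>60)&(P[...,1]<230)&(abs(P[...,0]-630)<70)
b=np.array([641,41.]); h=np.radians(-83); d=np.array([np.cos(h),np.sin(h)]); n=np.array([-d[1],d[0]])
for lo,hi,nm in((17,27,"wall"),(4,13,"floor")):
    Q=P[m&(P[...,2]>lo)&(P[...,2]<hi)]; q=np.c_[(Q[:,:2]-b)@d,(Q[:,:2]-b)@n,Q[:,2]]
    print(nm,len(q),np.percentile(q,[1,5,50,95,99],axis=0).round(1).tolist())
    for sg in(-1,1):
        w=q[(q[:,1]*sg>10)]
        for x in range(-160,-20,20):
            t=w[(w[:,0]>x)&(w[:,0]<x+20)]
            if len(t)>15: print(sg,x,len(t),np.percentile(t[:,1],[2,50,98]).round(1))
Q=P[(abs(P[...,0]-641)<70)&(abs(P[...,1]-41)<40)&(P[...,2]>30)&(P[...,2]<80)]
q=np.c_[(Q[:,:2]-b)@d,(Q[:,:2]-b)@n,Q[:,2]]
for nm,g in(("posts",q[q[:,2]>63]),("leaf",q[(q[:,2]>54)&(q[:,2]<63)&(abs(q[:,1])<20)])):
    print(nm,len(g)); 
    for sg in(-1,1):
        t=g[g[:,1]*sg>0]; 
        if len(t): print(np.percentile(t,[3,50,97],axis=0).round(1).tolist())
E
```

```text
[639.38840103  29.52222827 199.32427412] [-1.79883682e+02  1.69923552e-02  9.71394780e+01]
wall 1388 [[-157.0, -25.3, 18.8], [-152.8, -24.8, 20.5], [-97.6, 30.3, 22.2], [-27.2, 35.9, 23.4], [-18.5, 36.7, 23.9]]
-1 -160 111 [-24.6 -21.3 -19. ]
-1 -140 114 [-25.  -22.  -19.1]
-1 -120 107 [-25.2 -21.9 -19.3]
-1 -100 90 [-24.6 -22.1 -19.7]
-1 -80 89 [-25.  -22.4 -19.9]
-1 -60 85 [-25.3 -22.7 -20.2]
-1 -40 73 [-25.6 -23.  -20.4]
1 -160 116 [30.9 34.1 37.7]
1 -140 112 [30.6 33.4 36.6]
1 -120 104 [30.4 33.4 36.1]
1 -100 100 [30.6 33.2 36.4]
1 -80 96 [30.3 32.8 36.2]
1 -60 91 [30.1 33.2 36. ]
1 -40 80 [30.1 32.7 35.8]
floor 7609 [[-157.0, -38.5, 6.3], [-152.4, -35.4, 6.9], [-94.3, 5.9, 8.3], [-26.7, 47.0, 9.6], [-19.0, 50.0, 10.3]]
-1 -160 344 [-38.2 -27.8 -10.4]
-1 -140 348 [-38.8 -28.2 -10.5]
-1 -120 332 [-38.4 -27.6 -10.6]
-1 -100 341 [-38.9 -27.8 -10.7]
-1 -80 320 [-39.4 -28.2 -10.8]
-1 -60 288 [-38.8 -28.  -10.9]
-1 -40 250 [-39.3 -27.7 -11. ]
1 -160 516 [10.5 26.8 51.1]
1 -140 532 [10.8 27.3 50.8]
1 -120 493 [11.1 26.8 49.8]
1 -100 494 [10.1 26.3 49.6]
1 -80 456 [10.4 26.5 49.8]
1 -60 416 [10.6 26.4 49.6]
1 -40 411 [10.9 26.5 49.4]
posts 301
[[-9.3, -35.2, 65.1], [-5.3, -28.5, 67.9], [-0.5, -22.0, 69.4]]
[[-5.8, 38.8, 63.4], [1.5, 45.2, 68.0], [9.5, 52.3, 69.2]]
leaf 68
[[-2.3, -15.7, 54.7], [-0.2, -9.9, 59.6], [0.2, -0.8, 60.7]]
[[-0.4, 0.4, 54.1], [-0.0, 9.7, 58.9], [0.2, 18.9, 60.4]]
```

View pics/w2.png

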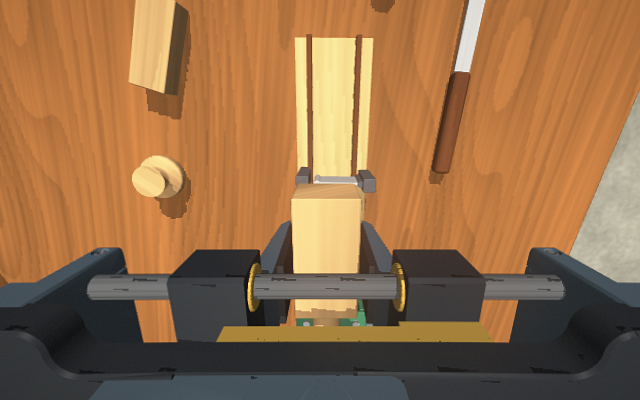

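The wrist view shows the infeed between its walls (columns 308–360), the gate shut at (337,180), and the foot held square.

>>> {"method": "arm_command", "body": {
  "rows": [
    {"delta_pos":[15,2,0],"roll":0.16,"jaw":20},
    {"delta_pos":[40,4,0],"roll":0.16,"jaw":20},
    {"delta_pos":[65,6,5],"roll":0.16,"jaw":20},
    {"delta_pos":[88,8,20],"roll":0.16,"jaw":20},
    {"delta_pos":[102,9,40],"roll":0.16,"jaw":20},
    {"delta_pos":[106.7,9,65],"roll":0.16,"jaw":20},
    {"delta_pos":[106.7,9,90],"roll":0.16,"jaw":20},
    {"delta_pos":[106.7,9,110],"roll":0.16,"jaw":20},
    {"delta_pos":[106.7,9,120],"roll":0.16,"jaw":20},
    {"delta_pos":[106.7,9,125],"roll":0.16,"jaw":20},
    {"delta_pos":[106.7,9,125],"roll":0.16,"jaw":20},
    {"delta_pos":[106.7,9,125],"roll":0.16,"jaw":20},
    {"delta_pos":[106.7,9,125],"roll":0.16,"jaw":20}
  ]
}}

```text
time_s: 6.62
ee_pos: [637.2, 137.0, 76.6]
ee_rot: [179.8, -0.0, 96.3]
force: [-0.3, 0.3, -0.9]
gripper_width: 40.0
gripper_force: 25.0
```

>>> {"method": "arm_command", "body": {
  "rows": [
    {"delta_pos":[0,-2,10],"roll":0,"jaw":20},
    {"delta_pos":[0,-2,22],"roll":0,"jaw":20},
    {"delta_pos":[0,-2,34],"roll":0,"jaw":20},
    {"delta_pos":[0,-2,42],"roll":0,"jaw":20},
    {"delta_pos":[0,-2,45],"roll":0,"jaw":20},
    {"delta_pos":[0,-2,45],"roll":0,"jaw":20},
    {"delta_pos":[0,-2,45],"roll":0,"jaw":20},
    {"delta_pos":[0,-2,45],"roll":0,"jaw":20},
    {"delta_pos":[0,-2,45],"roll":0,"jaw":20}
  ]
}}

```text
time_s: 7.37
ee_pos: [634.6, 137.0, 30.5]
ee_rot: [179.9, -0.0, 96.4]
force: [-0.5, 0.1, -0.5]
gripper_width: 40.0
gripper_force: 25.0
```

>>> {"method": "arm_command", "body": {
  "rows": [
    {"delta_pos":[0,0,2],"roll":0,"jaw":20},
    {"delta_pos":[0,0,3.5],"roll":0,"jaw":20},
    {"delta_pos":[0,0,4],"roll":0,"jaw":20},
    {"delta_pos":[0,0,4],"roll":0,"jaw":20},
    {"delta_pos":[0,0,4],"roll":0,"jaw":20}
  ]
}}

```text
time_s: 7.78
ee_pos: [634.1, 136.9, 26.0]
ee_rot: [180.0, 0.0, 96.4]
force: [-0.6, 1.0, -0.2]
gripper_width: 39.7
gripper_force: 25.0
```

>>> {"method": "arm_command", "body": {
  "rows": [
    {"delta_pos":[0,0,0],"roll":0,"jaw":66},
    {"delta_pos":[0,0,0],"roll":0,"jaw":66},
    {"delta_pos":[0,0,0],"roll":0,"jaw":66},
    {"delta_pos":[0,0,0],"roll":0,"jaw":66},
    {"delta_pos":[0,0,-6],"roll":0,"jaw":66},
    {"delta_pos":[0,0,-20],"roll":0,"jaw":66},
    {"delta_pos":[0,0,-40],"roll":0,"jaw":66},
    {"delta_pos":[0,0,-65],"roll":0,"jaw":66},
    {"delta_pos":[0,0,-90],"roll":0,"jaw":66},
    {"delta_pos":[0,0,-115],"roll":0,"jaw":66},
    {"delta_pos":[0,0,-135],"roll":0,"jaw":66},
    {"delta_pos":[0,0,-145],"roll":0,"jaw":66},
    {"delta_pos":[0,0,-145],"roll":0,"jaw":66},
    {"delta_pos":[0,0,-145],"roll":0,"jaw":66}
  ]
}}

```text
time_s: 8.95
ee_pos: [633.9, 136.8, 170.8]
ee_rot: [180.0, 0.0, 96.4]
force: [-0.8, 0.7, -0.3]
gripper_width: 59.9
gripper_force: 0.0
```

```bash
python3 - <<'E'
from h import *
s=env.state(); f=env.grab_frame("wrist"); cv2.imwrite("pics/w3.png",f["img"]); P=cloud(f,s)
print(s["ee_pos"],s["ee_rot"])
b=np.array([645.6,42.1]); h=np.radians(-83.7); d=np.array([np.cos(h),np.sin(h)]); n=np.array([-d[1],d[0]])
X=np.dstack([(P[...,:2]-b)@d,(P[...,:2]-b)@n,P[...,2]])
m=(X[...,2]>43)&(X[...,2]<54)&(abs(X[...,1])<40)&(X[...,0]>-150)&(X[...,0]<-30)
Q=X[m]; print(len(Q),Q.mean(0),cv2.minAreaRect(Q[:,:2].astype(np.float32)))
for sg in(-1,1):
    w=X[(X[...,2]>19)&(X[...,2]<26)&(X[...,1]*sg>20)&(X[...,1]*sg<36)&(X[...,0]>-155)&(X[...,0]<-30)]
    print(sg,len(w),np.percentile(w[:,1],[3,50,97]),np.polyfit(w[:,0],w[:,1],1))
E
```

```text
[633.88530354 136.82471868 170.80613177] [1.79997237e+02 7.81025614e-03 9.63744954e+01]
2575 [-95.87183744  -0.1314213   48.08820181] ((-93.78688049316406, -0.1306324005126953), (80.2420883178711, 40.0090217590332), 0.11407896876335144)
-1 540 [-31.24724826 -28.30791405 -25.43107296] [ 3.46168557e-03 -2.79461582e+01]
1 533 [24.65918469 27.4626699  30.419944  ] [4.01848521e-03 2.78843300e+01]
```

View pics/w3.png

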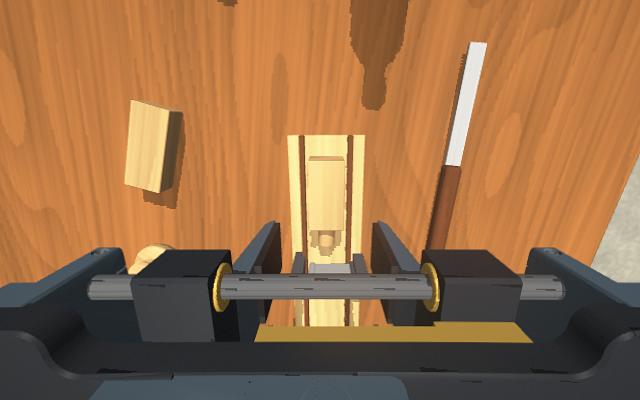

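The foot lies straight in the infeed with its tenon towards the shut gate at (330,268). It measures x=-94, y=0 in the trough frame.

>>> {"method": "arm_command", "body": {
  "rows": [
    {"delta_pos":[12,1.3,0],"roll":0,"jaw":0},
    {"delta_pos":[35,1.3,0],"roll":0,"jaw":0},
    {"delta_pos":[55,1.3,0],"roll":0,"jaw":0},
    {"delta_pos":[67,1.3,0],"roll":0,"jaw":0},
    {"delta_pos":[70,1.3,5],"roll":0,"jaw":0},
    {"delta_pos":[70,1.3,20],"roll":0,"jaw":0},
    {"delta_pos":[70,1.3,45],"roll":0,"jaw":0},
    {"delta_pos":[70,1.3,70],"roll":0,"jaw":0},
    {"delta_pos":[70,1.3,95],"roll":0,"jaw":0},
    {"delta_pos":[70,1.3,120],"roll":0,"jaw":0},
    {"delta_pos":[70,1.3,138],"roll":0,"jaw":0},
    {"delta_pos":[70,1.3,147],"roll":0,"jaw":0},
    {"delta_pos":[70,1.3,150],"roll":0,"jaw":0},
    {"delta_pos":[70,1.3,150],"roll":0,"jaw":0},
    {"delta_pos":[70,1.3,150],"roll":0,"jaw":0}
  ]
}}

```text
time_s: 10.25
ee_pos: [628.4, 206.6, 21.8]
ee_rot: [179.9, -0.0, 96.4]
force: [0.8, 0.1, 0.1]
gripper_width: 0.5
gripper_force: 0.0
```

>>> {"method": "arm_command", "body": {
  "rows": [
    {"delta_pos":[-3,0,2],"roll":0,"jaw":0},
    {"delta_pos":[-8,-0.5,3],"roll":0,"jaw":0},
    {"delta_pos":[-13,-0.9,3],"roll":0,"jaw":0},
    {"delta_pos":[-17,-0.9,3],"roll":0,"jaw":0},
    {"delta_pos":[-22,-0.9,3],"roll":0,"jaw":0},
    {"delta_pos":[-28,-0.9,3],"roll":0,"jaw":0},
    {"delta_pos":[-34,-0.9,3],"roll":0,"jaw":0},
    {"delta_pos":[-40,-0.9,3],"roll":0,"jaw":0},
    {"delta_pos":[-46,-0.9,3],"roll":0,"jaw":0},
    {"delta_pos":[-52,-0.9,3],"roll":0,"jaw":0},
    {"delta_pos":[-58,-0.9,3],"roll":0,"jaw":0},
    {"delta_pos":[-64,-0.9,3],"roll":0,"jaw":0},
    {"delta_pos":[-70,-0.9,3],"roll":0,"jaw":0},
    {"delta_pos":[-76,-0.9,3],"roll":0,"jaw":0},
    {"delta_pos":[-82,-0.9,3],"roll":0,"jaw":0},
    {"delta_pos":[-88,-0.9,3],"roll":0,"jaw":0},
    {"delta_pos":[-94,-0.9,3],"roll":0,"jaw":0},
    {"delta_pos":[-98,-0.9,3],"roll":0,"jaw":0},
    {"delta_pos":[-100,-0.9,3],"roll":0,"jaw":0},
    {"delta_pos":[-100,-0.9,3],"roll":0,"jaw":0}
  ]
}}

```text
time_s: 11.92
ee_pos: [637.7, 106.2, 17.8]
ee_rot: [-180.0, 0.0, 96.4]
force: [0.6, 1.4, 1.4]
gripper_width: -0.0
gripper_force: 0.8
```

```bash
python3 - <<'E'
from h import *
f=env.grab_frame("top"); P=cloud(f)
cv2.imwrite("pics/t2.png",cv2.resize(f["img"][120:220,250:430],None,fx=4,fy=4,interpolation=cv2.INTER_CUBIC))
E
```

```text
(no output)
```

View pics/t2.png

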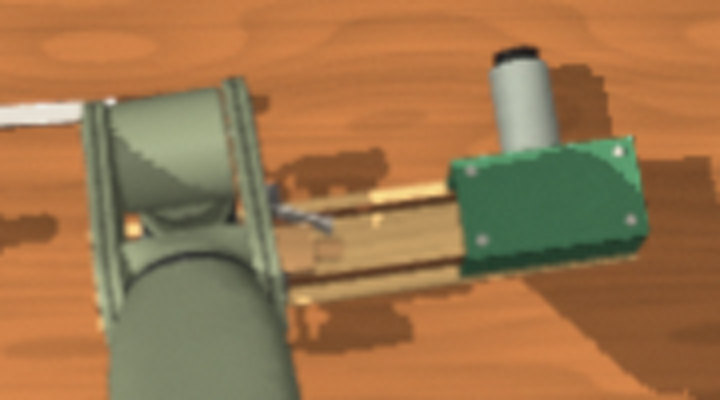

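The crop shows the tenon at (328,250) through the gate, with the leaf at (300,215) swung open along the foot.

>>> {"method": "arm_command", "body": {
  "rows": [
    {"delta_pos":[-4,0,0],"roll":0,"jaw":0},
    {"delta_pos":[-10,0,0],"roll":0,"jaw":0},
    {"delta_pos":[-17,0,0],"roll":0,"jaw":0},
    {"delta_pos":[-24,0,0],"roll":0,"jaw":0},
    {"delta_pos":[-31,0,0],"roll":0,"jaw":0},
    {"delta_pos":[-38,0,0],"roll":0,"jaw":0},
    {"delta_pos":[-45,0,0],"roll":0,"jaw":0},
    {"delta_pos":[-52,0,0],"roll":0,"jaw":0},
    {"delta_pos":[-59,0,0],"roll":0,"jaw":0},
    {"delta_pos":[-66,0,0],"roll":0,"jaw":0},
    {"delta_pos":[-73,0,0],"roll":0,"jaw":0},
    {"delta_pos":[-80,0,0],"roll":0,"jaw":0},
    {"delta_pos":[-87,0,0],"roll":0,"jaw":0},
    {"delta_pos":[-94,0,0],"roll":0,"jaw":0},
    {"delta_pos":[-101,0,0],"roll":0,"jaw":0},
    {"delta_pos":[-108,0,0],"roll":0,"jaw":0},
    {"delta_pos":[-115,0,0],"roll":0,"jaw":0},
    {"delta_pos":[-122,0,0],"roll":0,"jaw":0},
    {"delta_pos":[-126,0,0],"roll":0,"jaw":0},
    {"delta_pos":[-126,0,0],"roll":0,"jaw":0}
  ]
}}

```text
time_s: 13.63
ee_pos: [651.9, -19.5, 17.9]
ee_rot: [-180.0, 0.1, 96.3]
force: [-2.3, -0.5, 0.6]
gripper_width: 0.5
gripper_force: 1.0
```

>>> {"method": "arm_command", "body": {
  "rows": [
    {"delta_pos":[-2,0,0],"roll":0,"jaw":0},
    {"delta_pos":[-4,0,0],"roll":0,"jaw":0},
    {"delta_pos":[-6,0,0],"roll":0,"jaw":0},
    {"delta_pos":[-8,0,0],"roll":0,"jaw":0},
    {"delta_pos":[-10,0,0],"roll":0,"jaw":0},
    {"delta_pos":[-12,0,0],"roll":0,"jaw":0},
    {"delta_pos":[-14,0,0],"roll":0,"jaw":0},
    {"delta_pos":[-16,0,0],"roll":0,"jaw":0},
    {"delta_pos":[-17,0,0],"roll":0,"jaw":0},
    {"delta_pos":[-18,0,0],"roll":0,"jaw":0},
    {"delta_pos":[-18,0,0],"roll":0,"jaw":0},
    {"delta_pos":[-18,0,0],"roll":0,"jaw":0}
  ]
}}

```text
time_s: 14.63
ee_pos: [653.9, -36.2, 18.0]
ee_rot: [180.0, 0.0, 96.4]
force: [0.3, -0.3, -0.1]
gripper_width: 0.5
gripper_force: 0.0
```

>>> {"method": "arm_command", "body": {
  "rows": [
    {"delta_pos":[-1,0,0],"roll":0,"jaw":0},
    {"delta_pos":[-2,0,0],"roll":0,"jaw":0},
    {"delta_pos":[-3,0,0],"roll":0,"jaw":0},
    {"delta_pos":[-4,0,0],"roll":0,"jaw":0},
    {"delta_pos":[-4,0,0],"roll":0,"jaw":0},
    {"delta_pos":[-4,0,0],"roll":0,"jaw":0}
  ]
}}

```text
time_s: 15.13
ee_pos: [654.4, -40.2, 18.0]
ee_rot: [180.0, 0.0, 96.4]
force: [-0.0, -0.0, 0.6]
gripper_width: 0.5
gripper_force: 0.2
```

>>> {"method": "arm_command", "body": {
  "rows": [
    {"delta_pos":[-1,0,0],"roll":0,"jaw":0},
    {"delta_pos":[-2,0,0],"roll":0,"jaw":0},
    {"delta_pos":[-3,0,0],"roll":0,"jaw":0},
    {"delta_pos":[-3,0,0],"roll":0,"jaw":0},
    {"delta_pos":[-3,0,0],"roll":0,"jaw":0}
  ]
}}

```text
time_s: 15.55
ee_pos: [654.6, -43.2, 18.0]
ee_rot: [180.0, 0.0, 96.4]
force: [-0.2, 1.2, -0.1]
gripper_width: 0.3
gripper_force: 0.2
```

>>> {"method": "arm_command", "body": {
  "rows": [
    {"delta_pos":[-1,0,0],"roll":0,"jaw":0},
    {"delta_pos":[-2,0,0],"roll":0,"jaw":0},
    {"delta_pos":[-2,0,0],"roll":0,"jaw":0},
    {"delta_pos":[-2,0,0],"roll":0,"jaw":0}
  ]
}}

```text
time_s: 15.88
ee_pos: [654.8, -45.2, 18.0]
ee_rot: [180.0, 0.0, 96.4]
force: [-0.1, 0.0, 0.5]
gripper_width: 0.2
gripper_force: 0.3
```

>>> {"method": "arm_command", "body": {
  "rows": [
    {"delta_pos":[-1,0,0],"roll":0,"jaw":0},
    {"delta_pos":[-2,0,0],"roll":0,"jaw":0},
    {"delta_pos":[-3,0,0],"roll":0,"jaw":0},
    {"delta_pos":[-3,0,0],"roll":0,"jaw":0},
    {"delta_pos":[-3,0,0],"roll":0,"jaw":0}
  ]
}}

```text
time_s: 16.3
ee_pos: [655.2, -48.2, 17.9]
ee_rot: [180.0, 0.0, 96.4]
force: [0.9, 0.5, 0.9]
gripper_width: 0.5
gripper_force: 0.2
```

>>> {"method": "arm_command", "body": {
  "rows": [
    {"delta_pos":[-1,0,0],"roll":0,"jaw":0},
    {"delta_pos":[-2,0,0],"roll":0,"jaw":0},
    {"delta_pos":[-3,0,0],"roll":0,"jaw":0},
    {"delta_pos":[-3,0,0],"roll":0,"jaw":0},
    {"delta_pos":[-3,0,0],"roll":0,"jaw":0}
  ]
}}

```text
time_s: 16.72
ee_pos: [655.5, -51.2, 17.9]
ee_rot: [-180.0, 0.0, 96.4]
force: [0.6, 0.3, 0.0]
gripper_width: 0.3
gripper_force: 0.1
```

>>> {"method": "arm_command", "body": {
  "rows": [
    {"delta_pos":[-1,0,0],"roll":0,"jaw":0},
    {"delta_pos":[-2,0,0],"roll":0,"jaw":0},
    {"delta_pos":[-3,0,0],"roll":0,"jaw":0},
    {"delta_pos":[-3,0,0],"roll":0,"jaw":0},
    {"delta_pos":[-3,0,0],"roll":0,"jaw":0}
  ]
}}

```text
time_s: 17.13
ee_pos: [655.8, -54.2, 17.9]
ee_rot: [180.0, 0.0, 96.4]
force: [-0.5, 1.0, -0.1]
gripper_width: 0.3
gripper_force: 0.1
```

>>> {"method": "arm_command", "body": {
  "rows": [
    {"delta_pos":[-1,0,0],"roll":0,"jaw":0},
    {"delta_pos":[-2,0,0],"roll":0,"jaw":0},
    {"delta_pos":[-3,0,0],"roll":0,"jaw":0},
    {"delta_pos":[-3,0,0],"roll":0,"jaw":0},
    {"delta_pos":[-3,0,0],"roll":0,"jaw":0}
  ]
}}

```text
time_s: 17.55
ee_pos: [656.0, -55.6, 17.9]
ee_rot: [-180.0, -0.1, 96.4]
force: [-1.3, 6.2, 0.5]
gripper_width: 0.3
gripper_force: 2.7
```

>>> {"method": "arm_command", "body": {
  "rows": [
    {"delta_pos":[-0.5,0,0],"roll":0,"jaw":0},
    {"delta_pos":[-1,0,0],"roll":0,"jaw":0},
    {"delta_pos":[-1.5,0,0],"roll":0,"jaw":0},
    {"delta_pos":[-1.5,0,0],"roll":0,"jaw":0},
    {"delta_pos":[-1.5,0,0],"roll":0,"jaw":0},
    {"delta_pos":[-1.5,0,0],"roll":0,"jaw":0},
    {"delta_pos":[-1.5,0,0],"roll":0,"jaw":0}
  ]
}}

```text
time_s: 18.13
ee_pos: [656.0, -56.2, 18.0]
ee_rot: [-180.0, -0.2, 96.3]
force: [-0.7, 8.3, 1.8]
gripper_width: 0.3
gripper_force: 4.0
```

>>> {"method": "arm_command", "body": {
  "rows": [
    {"delta_pos":[-0.4,0,0],"roll":0,"jaw":0},
    {"delta_pos":[-0.8,0,0],"roll":0,"jaw":0},
    {"delta_pos":[-0.8,0,0],"roll":0,"jaw":0},
    {"delta_pos":[-0.8,0,0],"roll":0,"jaw":0},
    {"delta_pos":[-0.8,0,0],"roll":0,"jaw":0},
    {"delta_pos":[-0.8,0,0],"roll":0,"jaw":0}
  ]
}}

```text
time_s: 18.63
ee_pos: [656.1, -56.6, 18.0]
ee_rot: [-180.0, -0.2, 96.3]
force: [-0.5, 9.2, 1.5]
gripper_width: 0.4
gripper_force: 4.6
```

>>> {"method": "arm_command", "body": {
  "rows": [
    {"delta_pos":[1,0,0],"roll":0,"jaw":0},
    {"delta_pos":[2,0,0],"roll":0,"jaw":0},
    {"delta_pos":[4,0,0],"roll":0,"jaw":0},
    {"delta_pos":[7,0,0],"roll":0,"jaw":0},
    {"delta_pos":[10,0,0],"roll":0,"jaw":0},
    {"delta_pos":[12,0,0],"roll":0,"jaw":0},
    {"delta_pos":[12,0,-3],"roll":0,"jaw":0},
    {"delta_pos":[12,0,-12],"roll":0,"jaw":0},
    {"delta_pos":[12,0,-30],"roll":0,"jaw":0},
    {"delta_pos":[12,0,-55],"roll":0,"jaw":0},
    {"delta_pos":[12,0,-80],"roll":0,"jaw":0},
    {"delta_pos":[12,0,-110],"roll":0,"jaw":0},
    {"delta_pos":[12,0,-140],"roll":0,"jaw":0},
    {"delta_pos":[12,0,-165],"roll":0,"jaw":0},
    {"delta_pos":[12,0,-180],"roll":0,"jaw":0},
    {"delta_pos":[12,0,-180],"roll":0,"jaw":0},
    {"delta_pos":[12,0,-180],"roll":0,"jaw":0}
  ]
}}

```text
time_s: 20.05
ee_pos: [655.3, -47.5, 199.1]
ee_rot: [179.9, 0.0, 96.4]
force: [-0.3, -0.2, -0.5]
gripper_width: 0.5
gripper_force: 0.0
```

```bash
python3 - <<'E'
from h import *
s=env.state(); f=env.grab_frame("wrist"); cv2.imwrite("pics/w4.png",f["img"]); P=cloud(f,s)
b=np.array([645.6,42.1]); h=np.radians(-83.7); d=np.array([np.cos(h),np.sin(h)]); n=np.array([-d[1],d[0]])
X=np.dstack([(P[...,:2]-b)@d,(P[...,:2]-b)@n,P[...,2]])
for nm,m in(("foot",(X[...,2]>42)&(X[...,2]<54)&(abs(X[...,1])<30)&(X[...,0]>70)),("leaf",(X[...,2]>45)&(X[...,2]<63)&(abs(X[...,1])<22)&(abs(X[...,0])<60))):
    Q=X[m]; print(nm,len(Q)); print(np.percentile(Q,[2,50,98],axis=0).round(1)) if len(Q) else 0
f=env.grab_frame("scene"); cv2.imwrite("pics/s2.png",cv2.resize(f["img"][140:280,190:370],None,fx=4,fy=4))
E
```

```text
foot 569
[[115.1 -23.2  43.7]
 [124.8  -3.3  48. ]
 [164.   15.   49.7]]
leaf 183
[[ -0.3 -20.7  58.5]
 [  2.2  -2.7  60.2]
 [  5.6  20.9  61.8]]
```

View pics/w4.png

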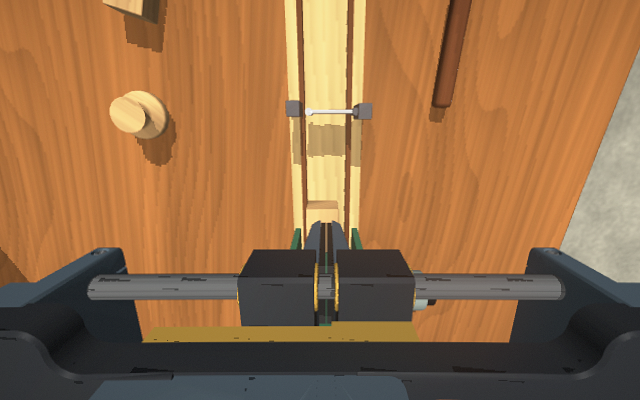

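View pics/s2.png

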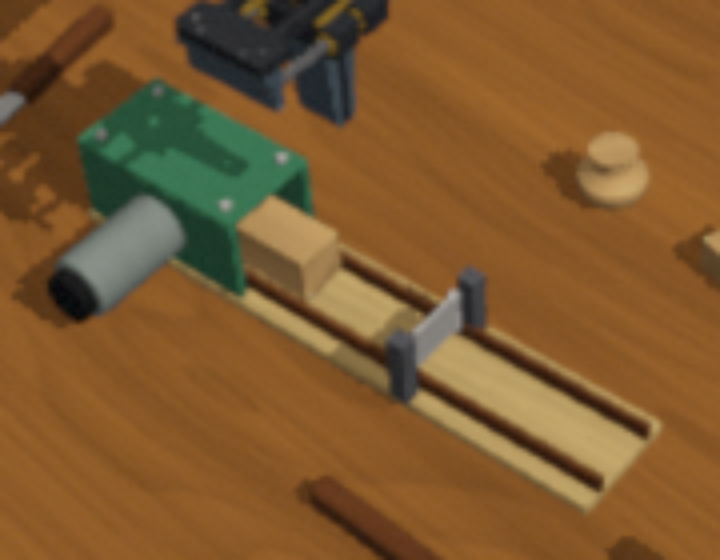

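Both views show the foot part-way under the hood, straight in the trough, and the gate between its posts. I'll check the leaf angle once, after a short settle.

>>> {"method": "arm_command", "body": {
  "rows": [
    {"delta_pos":[0,0,-10],"roll":0,"jaw":0},
    {"delta_pos":[0,0,-10],"roll":0,"jaw":0},
    {"delta_pos":[0,0,-10],"roll":0,"jaw":0},
    {"delta_pos":[0,0,-10],"roll":0,"jaw":0},
    {"delta_pos":[0,0,-10],"roll":0,"jaw":0},
    {"delta_pos":[0,0,-10],"roll":0,"jaw":0}
  ]
}}

```text
time_s: 20.65
ee_pos: [654.9, -47.2, 207.6]
ee_rot: [-180.0, -0.0, 96.4]
force: [-0.0, 0.6, -0.4]
gripper_width: 0.4
gripper_force: 0.0
```

```bash
python3 - <<'E'
from h import *
b=np.array([645.6,42.1]); h=np.radians(-83.7); d=np.array([np.cos(h),np.sin(h)]); n=np.array([-d[1],d[0]])
s=env.state(); P=cloud(env.grab_frame("wrist"),s)
X=np.dstack([(P[...,:2]-b)@d,(P[...,:2]-b)@n,P[...,2]])
Q=X[(X[...,2]>57)&(X[...,2]<63)&(abs(X[...,1])<20)&(abs(X[...,0])<40)]
print(len(Q),np.polyfit(Q[:,1],Q[:,0],1))
for sg in(-1,1):
    p=X[(X[...,2]>64)&(X[...,2]<74)&(X[...,1]*sg>24)&(abs(X[...,0])<30)]; print(p.mean(0), np.percentile(p,[5,95],axis=0).round(1).tolist())
E
```

```text
132 [5.70584982e-05 2.51197814e+00]
[ -0.35737699 -33.40776211  68.1459204 ] [[-7.2, -39.5, 66.9], [6.8, -26.9, 69.5]]
[ 2.23141417 40.96728182 68.26062572] [[-5.2, 34.8, 67.0], [9.8, 47.2, 69.4]]
```

The leaf's slope is 0, so the gate is shut. I'm handing in.

```bash
python3 -c "
from workcell import env
print(env.job_done())"
```

```text
the job is handed in; nothing more can be done
None
```

The job is handed in with no verdict shown: the foot was pressed on the stop at about 9 N (wrist reading) and lies under the hood, the gate measured shut behind it, and the arm is lifted clear.

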